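Stand up the solvent bottle and unlock its safety cap

TASK

Get the tall amber solvent bottle that lies on the mat ready for use: lift it by its cap end and tip it up on the spot until it stands upright, its foot pivoting on the mat and never leaving it, without letting it fall. Then press its white child-resistant cap down and, keeping it pressed, turn it a quarter turn counterclockwise (seen from above) past its lock, and let go so that the cap springs back up, unlocked. Leave everything else on the bench where it is.

Things in the scene. Friction and masses are not known exactly. Their poses are not given: they have to be found in the camera images.
- bottle: Loose amber glass bottle, 42 x 42 mm square, body 160 mm tall, shoulder, 24 mm neck, white cap; 210 mm long, about 0.39 kg (varies), centre of mass about 90 mm from the foot. Origin: centre of its flat foot; z runs along it from foot to cap, x and y square to its sides. At the start it lies on a flat side on the mat (z level, origin 21 mm above the mat), cap towards the left (+y).
- foot_corner0 (a point): Corner 0 of the bottle's square foot (+21 mm, +21 mm in the bottle's x and y, 0 in z). When the bottle lies, two of the corners touch the mat: the edge to pivot on.
- foot_corner1 (a point): Corner 1 of the bottle's square foot (-21 mm, +21 mm in the bottle's x and y, 0 in z). When the bottle lies, two of the corners touch the mat: the edge to pivot on.
- foot_corner2 (a point): Corner 2 of the bottle's square foot (-21 mm, -21 mm in the bottle's x and y, 0 in z). When the bottle lies, two of the corners touch the mat: the edge to pivot on.
- foot_corner3 (a point): Corner 3 of the bottle's square foot (+21 mm, -21 mm in the bottle's x and y, 0 in z). When the bottle lies, two of the corners touch the mat: the edge to pivot on.
- cap_grip (a point): Point on the axis of the white ribbed push-and-turn cap, at its mid height, 195 mm from the foot along the bottle's z. The cap is a cylinder 36 mm across, 30 mm tall (180 to 210 mm from the foot). A red ridge on its top points along this frame's x; z is the bottle's z.
- cap_press (a joint): How far the cap is pressed down towards the bottle (m): 0 free, 0.0055 fully down. Spring: about 4 N starts it, about 12 N holds it fully down; it springs back when let go. The teeth inside clear the lock only when it is pressed more than 0.004.
- cap_turn (a joint): Turn of the cap (rad), counterclockwise from above is positive. Starts at 0 to 0.08; unpressed it stops at its lock at about 0.2 (forcing it turns the whole bottle); held pressed it passes the lock, clear of it at about 0.8, up to its end stop at 1.6. Let go past 0.8 it springs up, unlocked. Turns lightly (0.03 N m).
- mat: Fixed flat grey work mat, 340 x 400 mm, 3 mm thick, under the bottle. Origin: centre of its underside, on the bench (z = 0); z up.
- vase: Cloisonne vase on a black stand, bystander, 186 mm tall, 88 mm across. Origin: centre of the underside.
- dropper: Small amber dropper bottle with a red bulb, bystander on the mat near the solvent bottle's foot, 104 mm tall, 38 mm across. Origin: centre of the underside.
- petri: Shallow glass dish, bystander on the mat near the solvent bottle's foot, 84 mm across, 16 mm tall. Origin: centre of the underside.
- brush: Small brush lying on the far part of the mat, bystander, 150 mm long. Origin: under its middle.
- beaker: Glass beaker, bystander on the bench to the right, 82 mm across, 110 mm tall. Origin: centre of the underside.
- swabs: White jar with cotton swabs, bystander on the bench to the right, 64 mm across, 135 mm tall with the swabs. Origin: centre of the underside.
Things that resemble listed ones, but are neither listed nor needed, are in the scene too. Leave any green look-alike of the bottle alone.

How it is judged (in metres and radians):
On the way, in this order (a step that is already met when the one before it is completed fails the run):
1. the bottle stands upright on its foot with the cap still locked (angle between bottle's own z axis and vertical below 0.06 rad and height (world z) of each of foot_corner0, foot_corner1, foot_corner2, foot_corner3 below 0.008 m and value of joint cap_turn below 0.45 rad), for 0.3 s.
2. the cap, held pressed, is turned through its lock (value of joint cap_press above 0.002 m and value of joint cap_turn above 0.45 rad and angle between bottle's own z axis and vertical below 0.15 rad), for 0.02 s.
At the end, for the whole second after the job is handed in: the bottle stands at rest, upright within 3.4 degrees, all four corners of its foot on the mat or bench (under 8 mm above the bench), its foot within 100 mm of where it lay; the cap is turned past its lock (over 0.7 rad) and has sprung back up to within 1.5 mm (angle between bottle's own z axis and vertical below 0.06 rad and height (world z) of each of foot_corner0, foot_corner1, foot_corner2, foot_corner3 below 0.008 m and value of joint cap_turn above 0.7 rad and value of joint cap_press below 0.0015 m and distance of bottle from where it was at the start of the episode below 0.1 m and linear speed of bottle below 0.01 m/s); the robot touches nothing.
It fails at once if the whole foot of the bottle is lifted off the mat (all four corners more than 15 mm above it) (height (world z) of each of foot_corner0, foot_corner1, foot_corner2, foot_corner3 above 0.018 m).
It fails at once if the bottle is dropped, toppled or jerked (turning faster than 3 rad/s) (angular speed of bottle above 3 rad/s).
It fails at once if a bystander (vase, dropper bottle, dish, brush, beaker or swab jar) is moved by more than 20 mm (distance of any of vase, dropper, petri, brush, beaker, swabs from where it was at the start of the episode above 0.02 m).
It also fails if it takes over 64 s, if anything falls off the work surface, if the arm or the gripper's body presses on something with over 40 N, if the wrist force passes 120 N, or if a joint passes its speed limit or range.

ROBOT

A 6-joint arm with a two-finger parallel gripper is mounted at the origin on the work surface. World frame = base frame: x ahead of the robot, y to its left, z up, the work surface at z = 0. Lengths are in mm, angles in rad, forces in N, time in s.
With the tool pointing down it reaches from about 300 to 775 mm from the base axis. Payload 14.6 kg.
Tool frame: the origin (TCP) lies at the very end of the fingers, on their centre line; the grasp point (between the pads) lies 19 mm behind it; z points along the fingers, y is the line along which they close (so a half turn about z gives the same grasp; the last joint's range is limited). The gripper opens to 94 mm and grips with 3 to 60 N. Pads are 16 mm wide; open, the fingers measure 119 mm over their backs; the gripper's body (75 mm by 177 mm) begins 78 mm behind the grasp point.
Start: joints at [-1.397, 0.3, 1.521, -0, 1.321, -0.067], TCP at [131.157, -534.123, 205.446] pointing down, gripper open.
Joint ranges: [-3.03, 3.03], [-0.79, 2.21], [0.23, 2.52], [-1.04, 4.18], [0, 3.07], [-2.55, 2.55]. Speed limits (rad/s): [2.22, 2.22, 2.57, 3.14, 3.14, 3.14].

INTERFACE

Orientations are given as [roll, pitch, yaw] about the fixed x, y, z axes, in that order (R = Rz(yaw) Ry(pitch) Rx(roll)).
In Python, from cell import manip gives the robot as it stands.
- The arm moves only by the tool servo_tool, never from a script. Its argument "motion" is a list that holds one entry, the list of rows, each a list of 7 numbers: the shift along the world's x, y, z as a fraction of full scale, then the turn, a rotation vector about the world's x, y, z as a fraction of full scale, then the closure, from 0 (fully open) to 1 (shut). In form: [[[x, y, z, rx, ry, rz, gripper], ...]]. A call has 1 to 10 rows; each row is the pose to reach, as a shift and turn from the pose commanded when the call began, turning the shorter way round; what a row does not reach only later rows make up. Full scale, the value 1, is 0.5 m for a shift and pi rad for a turn. A row lasts 1/10 s, in which the tool goes at most 50 mm and 8.59 degrees, less where a joint would pass 70% of its speed; a pose out of reach is approached as far as the arm can. A call with a number of a shift or a turn outside -1 to 1 is refused whole. A call with a gripper value outside its range is refused whole. The fingers move at their own pace and stop on an object; "newtons" is the grip in N (left out, the last holds). Time passes only in rows, so rows that repeat a pose let the fingers close. It gives the time, the measured TCP pose, the force, the opening and the grip force at its end, in the units of the state.
- manip.read_state(): the state, without advancing time (a new reading comes with each control period).
- manip.camera(name): name is "scene" or "top"; returns a dict with "frame" (400x640x3 uint8, red, green, blue), "range_z" (400x640 float32, mm along the optical axis (not along the pixel's ray), 0 where there is no reading), "vfov" (degrees; the focal length in pixels is half the picture's height over the tangent of half this angle, whatever the lens; pixels are square), "cx", "cy" (the principal point, pixels), "cam_to_world" (4x4, takes a point from camera to world coordinates). Camera axes: x right, y down, z forward; pixel columns grow to the right and rows downward; lengths in mm; the calibration is good to about 2 mm. A picture is of the moment at which its call begins.
- manip.sign_off(): hands the job in; it is judged then, once.
The state is a dict: "clock": time; "joints": joint angles; "qd": joint speeds; "effort": joint torques, N m; "eef_pos": TCP position; "eef_rot": TCP orientation; "wrist_force": force on the tool from outside, world axes, zero at the start; "moment": the same for the moment, N m; "finger_gap": finger opening in mm; "finger_force": force on a finger pad.
Only numpy, scipy, OpenCV 4.12 (cv2) and the standard library are available. Lean on these libraries where they do the work, as an engineer would, in place of code of your own. Each camera call takes 0.05 s, during which the arm holds its last target. There are 200 camera calls.

## Working session

There is one attempt and no reset: what is moved stays moved. The work goes in short steps, Python scripts to look and compute and a tool call to move; the robot and the scene stay as the last step left them, time stands still between calls to the robot, and variables do not carry over. Pictures are saved under pics/ and viewed, at most 10 in all, crops included, and the job is handed in when it is done.

Besides the shell and the picture viewer there is one more tool, called after "Emit:" in YAML: its name, and indented under it one key for each argument. servo_tool: Moves the arm, as the interface text tells. Its arguments: {"type":"object","properties":{"motion":{"type":"array"},"newtons":{"type":"number"}},"required":["motion"]}

```bash
mkdir -p pics; ls; cat > h.py <<'E'
import numpy as np, cv2
from cell import manip
def cap(name):
    c=manip.camera(name); d=c["range_z"]; f=200/np.tan(np.radians(c["vfov"])/2)
    v,u=np.mgrid[0:400,0:640]
    P=np.stack([(u-c["cx"])*d/f,(v-c["cy"])*d/f,d],-1)
    T=np.array(c["cam_to_world"]); W=P@T[:3,:3].T+T[:3,3]; W[d==0]=np.nan
    return c["frame"],W
def save(fn,im,s=1): cv2.imwrite("pics/"+fn,cv2.resize(im[:,:,::-1],None,fx=s,fy=s,interpolation=cv2.INTER_CUBIC))
E
python3 - <<'E'
from h import *
for n in("scene","top"):
    f,W=cap(n); save(n+"0.png",f); np.savez("/tmp/"+n,f=f,W=W)
print(manip.read_state())
E
```

```text
pics
{'clock': 0.1, 'joints': array([-1.39658739e+00,  3.00419721e-01,  1.52152100e+00,  1.74335135e-05,
        1.32071109e+00, -6.66218970e-02]), 'qd': array([-0.00062377, -0.00141572, -0.00219952, -0.00125371,  0.00052891,
        0.00084679]), 'effort': array([ 2.63759590e-03, -5.32641613e+01, -3.53283370e+01,  7.09638395e-02,
        2.33966054e-02, -5.38238783e-05]), 'eef_pos': array([ 131.12851318, -533.89290316,  204.93993073]), 'eef_rot': array([-3.14053696e+00, -8.73603542e-05,  2.40826461e-01]), 'wrist_force': array([ 0.62922219, -0.12109787,  0.0825302 ]), 'moment': array([0.02203334, 0.02354291, 0.03065514]), 'finger_force': 0.0, 'finger_gap': 93.9691022327328}
```

View pics/scene0.png

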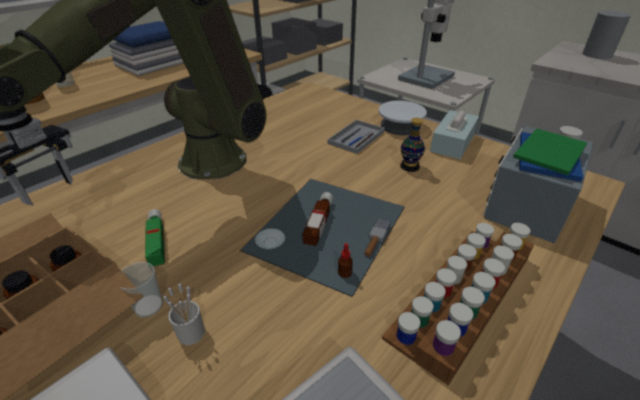

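View pics/top0.png

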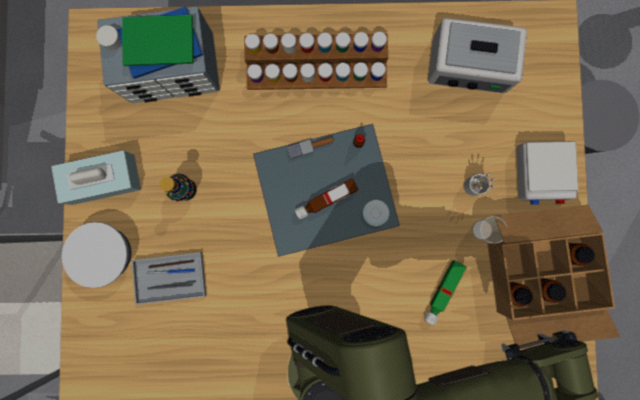

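The top view shows an amber bottle lying on the mat at about (330,198), with its white cap at (302,212). A green look-alike lies on the bench at (446,290), and four amber bottles stand in the crate at about (520–580, 255–295). Only the one on the mat fits: it is amber, lying down, and its cap points left. The dropper is at (360,140), the dish at (376,213) and the brush at (310,147). I'll confirm with an enlarged crop and measure it.

```bash
python3 - <<'E'
from h import *
D=np.load("/tmp/top.npz");f,W=D["f"],D["W"]
save("crop.png",f[110:260,240:410],4)
m=W[...,2]
for a in((302,212),(330,198),(376,213),(360,140),(310,147),(275,230)): print(a,W[a[1],a[0]].round(1))
r=np.zeros((400,640),bool); r[170:225,285:362]=1
s=r&(m>14)&(m<70)
n,l,st,c=cv2.connectedComponentsWithStats(s.astype(np.uint8))
k=l[198,330]; s=l==k; P=W[s]; print(st[k],P.min(0),P.max(0))
rect=cv2.minAreaRect(P[:,:2].astype(np.float32)); print(rect,cv2.boxPoints(rect))
# axis profile
body=s; ax=P[:,:2]-P[:,:2].mean(0); u=np.linalg.svd(ax,full_matrices=0)[2][0]; u*=np.sign(u[1])
t=ax@u; w=ax@np.array([-u[1],u[0]]); print(u,np.arctan2(u[1],u[0]),P.mean(0))
for a in np.arange(-110,130,10):
    q=(t>=a)&(t<a+10)
    if q.any(): print(a,w[q].min().round(1),w[q].max().round(1),P[q,2].max().round(1),np.median(P[q,2]).round(1))
print(t.min(),t.max())
E
```

```text
(302, 212) [501.6  68.8  43.8]
(330, 198) [544.6 -20.   40.9]
(376, 213) [ 496.2 -167.5    6.9]
(360, 140) [ 720.1 -115.2   82.8]
(310, 147) [711.3  41.7  22.3]
(275, 230) [446.5 159.1  -2.8]
[294 179  64  40 861] [ 482.99654439 -105.72375749   14.29111963] [603.61884066  95.38235791  55.10785388]
((542.318603515625, -6.242362976074219), (43.6367073059082, 211.1390838623047), 27.019756317138672) [[ 474.92172    77.892235]
 [ 570.84174  -110.20101 ]
 [ 609.71545   -90.37696 ]
 [ 513.7955     97.716286]]
[-0.44806468  0.89400114] 2.0353957073172526 [543.64683848 -10.27763265  42.76458083]
-110 -2.3 12.1 42.1 41.8
-100 -20.2 19.7 54.1 44.5
-90 -20.5 20.0 51.5 45.8
-80 -20.8 19.8 49.9 43.7
-70 -21.0 20.7 54.0 45.0
-60 -21.1 20.6 55.1 44.6
-50 -21.3 20.5 52.1 45.5
-40 -21.7 20.4 51.8 44.6
-30 -21.9 20.7 50.7 43.8
-20 -22.2 20.7 53.4 46.2
-10 -22.2 21.1 50.0 44.3
0 -22.4 21.2 49.9 44.3
10 -20.5 20.3 53.5 44.8
20 -20.9 20.2 54.6 43.1
30 -21.3 20.3 53.0 44.9
40 -21.2 20.2 53.5 44.1
50 -21.6 20.4 51.6 43.9
60 -16.9 16.2 44.5 36.2
70 -13.8 14.0 44.6 33.2
80 -18.7 17.1 51.6 38.8
90 -18.9 18.0 48.8 39.1
100 -19.4 16.6 50.5 36.8
-101.35780764589593 109.88613996116223
```

View pics/crop.png

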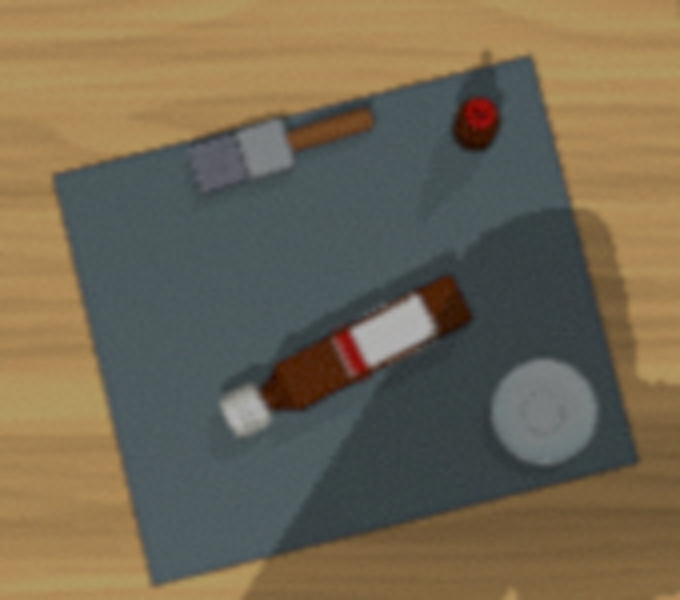

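The crop confirms it: an amber body with a white label, cap at the lower left (crop 245,410), foot at the upper right (crop 460,300). The foot centre is at about (590,-100) and the axis direction is (-0.454, 0.891), so the cap grip point is near (502,73,24). I'll grip across the cap with the tool pointing down at yaw 2.042. The bottle can then pivot in a light grip while the tool follows the tipping arc.

Emit:
servo_tool:
  motion:
    - [[0.5, 0.8, 0, 0, 0, 0.3, 0], [0.5, 0.8, 0, 0, 0, 0.3, 0], [0.5, 0.8, 0, 0, 0, 0.3, 0], [0.5, 0.8, 0, 0, 0, 0.3, 0], [0.5, 0.8, 0, 0, 0, 0.3, 0], [0.5, 0.8, 0, 0, 0, 0.3, 0], [0.5, 0.8, 0, 0, 0, 0.3, 0], [0.5, 0.8, 0, 0, 0, 0.3, 0], [0.5, 0.8, 0, 0, 0, 0.3, 0], [0.5, 0.8, 0, 0, 0, 0.3, 0]]
  newtons: 5

```text
clock: 1.1
eef_pos: [382.2, -131.2, 205.4]
eef_rot: [-3.142, -0.0, 1.186]
wrist_force: [-0.3, -0.7, -0.5]
finger_gap: 93.8
finger_force: 0.0
```

Emit:
servo_tool:
  motion:
    - [[0.24, 0.41, -0.2, 0, 0, 0.273, 0], [0.24, 0.41, -0.2, 0, 0, 0.273, 0], [0.24, 0.41, -0.2, 0, 0, 0.273, 0], [0.24, 0.41, -0.2, 0, 0, 0.273, 0], [0.24, 0.41, -0.2, 0, 0, 0.273, 0], [0.24, 0.41, -0.2, 0, 0, 0.273, 0], [0.24, 0.41, -0.2, 0, 0, 0.273, 0], [0.24, 0.41, -0.2, 0, 0, 0.273, 0], [0.24, 0.41, -0.2, 0, 0, 0.273, 0]]

```text
clock: 2.0
eef_pos: [501.1, 70.1, 106.0]
eef_rot: [3.141, 0.0, 2.037]
wrist_force: [0.1, -0.4, 0.6]
finger_gap: 94.2
finger_force: 0.0
```

Emit:
servo_tool:
  motion:
    - [[0, 0, -0.09, 0, 0, 0, 0], [0, 0, -0.15, 0, 0, 0, 0], [0, 0, -0.18, 0, 0, 0, 0], [0, 0, -0.197, 0, 0, 0, 0], [0, 0, -0.197, 0, 0, 0, 0.4], [0, 0, -0.197, 0, 0, 0, 0.6], [0, 0, -0.197, 0, 0, 0, 0.8], [0, 0, -0.197, 0, 0, 0, 0.8], [0, 0, -0.197, 0, 0, 0, 0.8], [0, 0, -0.197, 0, 0, 0, 0.8]]
  newtons: 5

```text
clock: 3.0
eef_pos: [501.3, 70.9, 7.2]
eef_rot: [3.141, 0.0, 2.041]
wrist_force: [-0.4, -0.9, 0.0]
finger_gap: 49.5
finger_force: 0.0
```

Emit:
servo_tool:
  motion:
    - [[0, 0, 0, 0, 0, 0, 1], [0, 0, 0, 0, 0, 0, 1], [0, 0, 0, 0, 0, 0, 1], [0, 0, 0, 0, 0, 0, 1], [0, 0, 0, 0, 0, 0, 1], [0, 0, 0, 0, 0, 0, 1]]
  newtons: 6

```text
clock: 3.6
eef_pos: [501.2, 70.9, 7.0]
eef_rot: [3.141, -0.0, 2.041]
wrist_force: [-0.5, 1.0, 1.4]
finger_gap: 35.5
finger_force: 6.0
```

```bash
python3 - <<'E'
import numpy as np
u=np.array([-.4543,.8909]);L,h=193,22
def p(t): s=L*np.cos(t)-h*np.sin(t); return np.array([*(u*s),L*np.sin(t)+h*np.cos(t)])
for a,b in((0,.5),(.5,1),(1,1.4),(1.4,1.571)):
    print(a,b)
    for t in np.linspace(a,b,11)[1:]: print(((p(t)-p(a))/500).round(3).tolist())
E
```

```text
0 0.5
[0.001, -0.002, 0.019]
[0.003, -0.006, 0.038]
[0.005, -0.01, 0.057]
[0.007, -0.015, 0.076]
[0.01, -0.02, 0.094]
[0.014, -0.027, 0.112]
[0.017, -0.034, 0.13]
[0.022, -0.042, 0.147]
[0.026, -0.051, 0.164]
[0.031, -0.061, 0.18]
0.5 1
[0.005, -0.01, 0.016]
[0.011, -0.021, 0.031]
[0.017, -0.033, 0.045]
[0.023, -0.045, 0.059]
[0.03, -0.058, 0.072]
[0.036, -0.072, 0.084]
[0.044, -0.085, 0.095]
[0.051, -0.1, 0.106]
[0.059, -0.115, 0.116]
[0.066, -0.13, 0.125]
1 1.4
[0.006, -0.013, 0.007]
[0.013, -0.025, 0.013]
[0.02, -0.038, 0.018]
[0.026, -0.051, 0.023]
[0.033, -0.065, 0.027]
[0.04, -0.078, 0.031]
[0.047, -0.092, 0.034]
[0.054, -0.105, 0.036]
[0.061, -0.119, 0.038]
[0.068, -0.133, 0.039]
1.4 1.571
[0.003, -0.006, 0.0]
[0.006, -0.012, 0.001]
[0.009, -0.018, 0.001]
[0.012, -0.024, 0.001]
[0.015, -0.03, 0.0]
[0.018, -0.035, 0.0]
[0.021, -0.041, -0.0]
[0.024, -0.047, -0.001]
[0.027, -0.053, -0.001]
[0.03, -0.059, -0.002]
```

Emit:
servo_tool:
  motion:
    - [[0.001, -0.002, 0.019, 0, 0, 0, 1], [0.003, -0.006, 0.038, 0, 0, 0, 1], [0.005, -0.01, 0.057, 0, 0, 0, 1], [0.007, -0.015, 0.076, 0, 0, 0, 1], [0.01, -0.02, 0.094, 0, 0, 0, 1], [0.014, -0.027, 0.112, 0, 0, 0, 1], [0.017, -0.034, 0.13, 0, 0, 0, 1], [0.022, -0.042, 0.147, 0, 0, 0, 1], [0.026, -0.051, 0.164, 0, 0, 0, 1], [0.031, -0.061, 0.18, 0, 0, 0, 1]]
  newtons: 7

```text
clock: 4.6
eef_pos: [516.8, 40.1, 97.7]
eef_rot: [3.142, -0.0, 2.041]
wrist_force: [-0.2, 0.7, -0.4]
finger_gap: 35.6
finger_force: 7.0
```

```bash
python3 - <<'E'
from h import *
f,W=cap("scene"); save("s1.png",f[150:300,220:420],4)
s=manip.read_state(); print(s["eef_pos"],s["wrist_force"],s["moment"],s["finger_gap"])
E
```

```text
[517.70125409  39.41714964  98.85920697] [ 0.87899047 -0.73256072  0.41591456] [ 0.00281744 -0.12102039 -0.01823863] 35.5142194056189
```

View pics/s1.png

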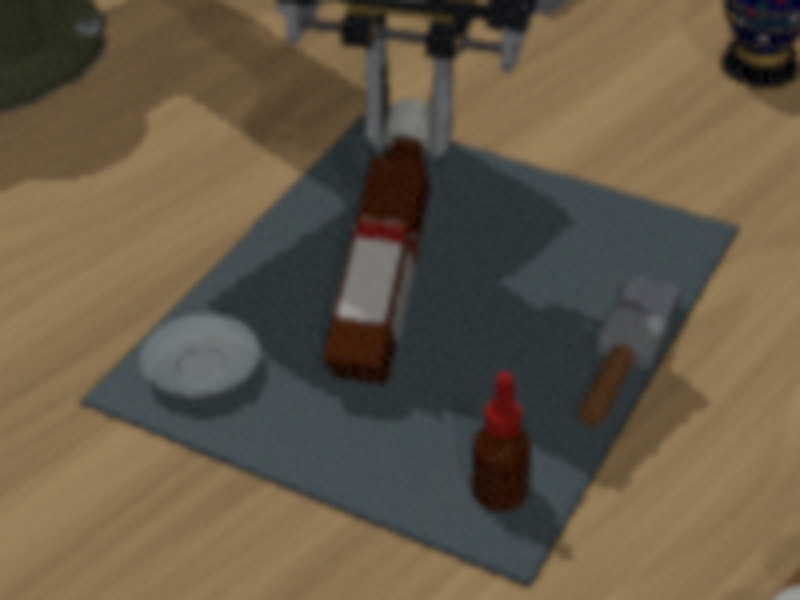

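The crop shows the cap (405,120) held between the fingers and the bottle tilted about 0.5 rad, with its foot (355,365) on the mat. I'll carry on along the arc.

Emit:
servo_tool:
  motion:
    - [[0.005, -0.01, 0.016, 0, 0, 0, 1], [0.011, -0.021, 0.031, 0, 0, 0, 1], [0.017, -0.033, 0.045, 0, 0, 0, 1], [0.023, -0.045, 0.059, 0, 0, 0, 1], [0.03, -0.058, 0.072, 0, 0, 0, 1], [0.036, -0.072, 0.084, 0, 0, 0, 1], [0.044, -0.085, 0.095, 0, 0, 0, 1], [0.051, -0.1, 0.106, 0, 0, 0, 1], [0.059, -0.115, 0.116, 0, 0, 0, 1], [0.066, -0.13, 0.125, 0, 0, 0, 1]]

```text
clock: 5.65
eef_pos: [550.1, -25.3, 159.9]
eef_rot: [3.141, 0.0, 2.041]
wrist_force: [-0.1, 1.3, 1.4]
finger_gap: 35.1
finger_force: 7.0
```

Emit:
servo_tool:
  motion:
    - [[0.006, -0.013, 0.007, 0, 0, 0, 1], [0.013, -0.025, 0.013, 0, 0, 0, 1], [0.02, -0.038, 0.018, 0, 0, 0, 1], [0.026, -0.051, 0.023, 0, 0, 0, 1], [0.033, -0.065, 0.027, 0, 0, 0, 1], [0.04, -0.078, 0.031, 0, 0, 0, 1], [0.047, -0.092, 0.034, 0, 0, 0, 1], [0.054, -0.105, 0.036, 0, 0, 0, 1], [0.061, -0.119, 0.038, 0, 0, 0, 1], [0.061, -0.119, 0.038, 0, 0, 0, 1]]

```text
clock: 6.65
eef_pos: [580.5, -85.0, 178.5]
eef_rot: [3.141, 0.0, 2.04]
wrist_force: [-1.0, 0.6, 3.9]
finger_gap: 35.1
finger_force: 7.0
```

```bash
python3 - <<'E'
from h import *
f,W=cap("scene"); save("s2.png",f[120:280,220:420],3.5)
s=manip.read_state(); print(s["eef_pos"],s["wrist_force"],s["moment"],s["finger_gap"])
E
```

```text
[580.31541465 -84.52787456 178.41924894] [0.1010485  1.04071059 3.27168868] [ 0.15488579 -0.20858879 -0.00806896] 34.33508104552383
```

View pics/s2.png

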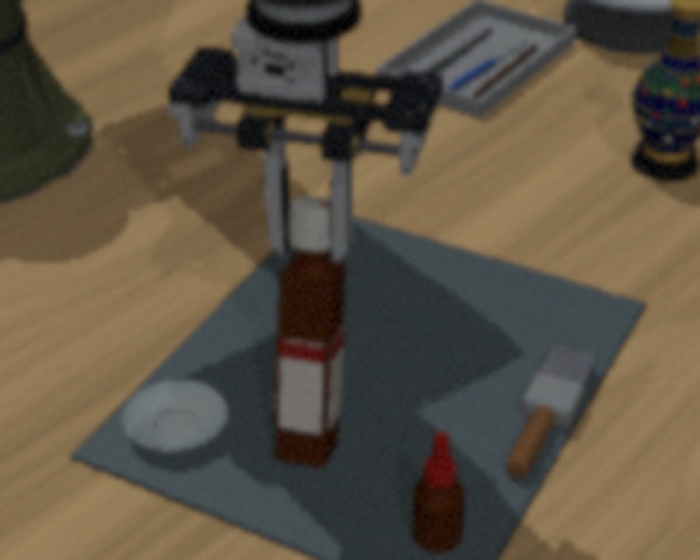

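The bottle is about 12° short of upright and its foot (crop 305,450) is still on the mat. I'll take the last part slowly.

Emit:
servo_tool:
  motion:
    - [[0.004, -0.008, 0.001, 0, 0, 0, 1], [0.008, -0.016, 0.001, 0, 0, 0, 1], [0.012, -0.024, 0.001, 0, 0, 0, 1], [0.016, -0.032, 0.001, 0, 0, 0, 1], [0.02, -0.04, 0.001, 0, 0, 0, 1], [0.024, -0.047, 0.001, 0, 0, 0, 1], [0.028, -0.054, 0, 0, 0, 0, 1], [0.031, -0.061, 0, 0, 0, 0, 1], [0.034, -0.067, -0.001, 0, 0, 0, 1], [0.036, -0.071, -0.001, 0, 0, 0, 1]]

```text
clock: 7.7
eef_pos: [598.3, -119.9, 177.9]
eef_rot: [-3.142, 0.0, 2.041]
wrist_force: [1.1, 0.4, 4.8]
finger_gap: 34.7
finger_force: 7.1
```

```bash
python3 - <<'E'
from h import *
f,W=cap("scene"); save("s3.png",f[120:280,220:420],3.5)
s=manip.read_state(); print(s["eef_pos"],s["wrist_force"],s["moment"],s["finger_gap"])
# brown/white pixels of the bottle: fit axis over faces in depth
hsv=cv2.cvtColor(f,cv2.COLOR_RGB2HSV); 
r=np.zeros(hsv.shape[:2],bool); r[185:256,290:325]=1
P=W[r&(W[...,2]>15)&(W[...,2]<155)]; P=P[(abs(P[:,0]-600)<60)&(abs(P[:,1]+115)<60)]
for z in range(10,160,20):
    q=P[abs(P[:,2]-z)<10]; print(z,len(q),q.mean(0).round(1) if len(q) else"", np.percentile(q,[3,97],axis=0).round(0).tolist() if len(q) else "")
E
```

```text
[ 598.3071224  -120.10216255  177.87173846] [ 1.20788332 -0.93031498  3.91735726] [ 0.06524682 -0.34132915  0.02292232] 34.558419018174824
10 16 [ 609.9 -133.9   17.1] [[592.0, -145.0, 15.0], [626.0, -109.0, 19.0]]
30 104 [ 611.7 -131.9   29.3] [[592.0, -144.0, 21.0], [626.0, -101.0, 39.0]]
50 110 [ 611.7 -129.6   50.2] [[592.0, -143.0, 40.0], [625.0, -99.0, 59.0]]
70 107 [ 610.4 -129.7   70. ] [[589.0, -142.0, 61.0], [625.0, -99.0, 80.0]]
90 114 [ 609.8 -129.2   89.9] [[590.0, -143.0, 80.0], [624.0, -99.0, 100.0]]
110 127 [ 609.6 -127.4  110.5] [[590.0, -141.0, 101.0], [624.0, -97.0, 120.0]]
130 122 [ 608.9 -125.3  130.8] [[590.0, -139.0, 121.0], [623.0, -95.0, 139.0]]
150 95 [ 606.9 -125.4  148. ] [[587.0, -139.0, 141.0], [621.0, -93.0, 154.0]]
```

View pics/s3.png

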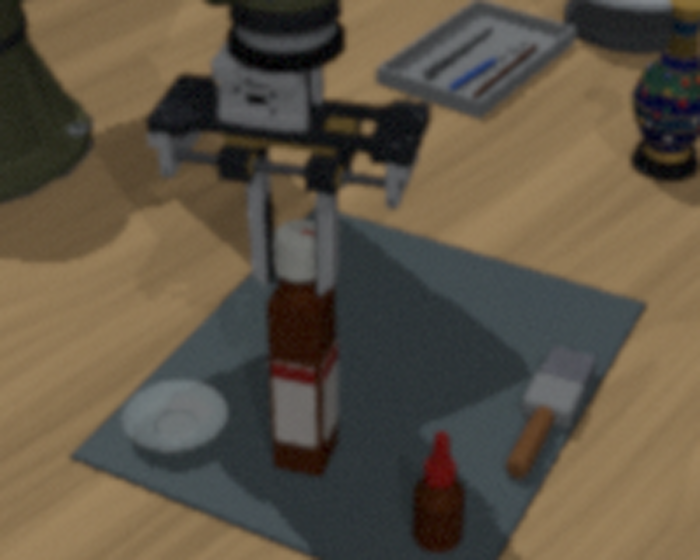

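The bottle (crop 275–335, 220–470) still leans about 0.06 rad towards its original side, so I'll move the cap another 12 mm.

Emit:
servo_tool:
  motion:
    - [[0.002, -0.004, 0, 0, 0, 0, 1], [0.004, -0.008, 0, 0, 0, 0, 1], [0.007, -0.013, -0.001, 0, 0, 0, 1], [0.009, -0.017, -0.002, 0, 0, 0, 1], [0.011, -0.021, -0.003, 0, 0, 0, 1], [0.011, -0.021, -0.004, 0, 0, 0, 1], [0.011, -0.021, -0.004, 0, 0, 0, 1]]

```text
clock: 8.45
eef_pos: [603.7, -130.1, 176.0]
eef_rot: [3.141, 0.0, 2.041]
wrist_force: [0.4, -0.8, 4.4]
finger_gap: 34.6
finger_force: 7.0
```

```bash
cat >> h.py <<'E'
def tilt():
    f,W=cap("scene"); s=manip.read_state(); print(s["eef_pos"],s["wrist_force"],s["moment"],s["finger_gap"],s["joints"])
    r=np.zeros((400,640),bool); r[175:262,285:330]=1
    P=W[r&(W[...,2]>25)&(W[...,2]<150)]; P=P[(abs(P[:,0]-605)<60)&(abs(P[:,1]+120)<60)]
    zs=np.arange(30,150,10)
    E=np.array([np.r_[np.percentile(P[abs(P[:,2]-z)<8][:,:2],[5,50,95],axis=0).ravel()] for z in zs])
    print("slopes x5 y5 x50 y50 x95 y95",np.polyfit(zs,E,1)[0].round(3),E.mean(0).round(1)); return f,W
E
python3 -c "
from h import *
tilt()"
```

```text
[ 603.71852714 -130.09491037  176.08519031] [1.59096622 0.20189251 4.43650726] [ 0.01888832 -0.28584896  0.02942974] 34.442685281151405 [-2.71547520e-01  4.73720660e-01  1.35091302e+00  1.18226068e-05
  1.31665897e+00 -7.41718302e-01]
slopes x5 y5 x50 y50 x95 y95 [-0.017 -0.001 -0.011  0.011 -0.006  0.015] [ 593.7 -145.5  614.7 -135.6  626.  -103.1]
```

Emit:
servo_tool:
  motion:
    - [[0, 0, 0, 0, 0, 0, 0.58], [0, 0, 0, 0, 0, 0, 0.5], [0, 0, 0, 0, 0, 0, 0.4], [0, 0, 0, 0, 0, 0, 0.4], [0, 0, 0, 0, 0, 0, 0.4], [0, 0, 0, 0, 0, 0, 0.4]]

```text
clock: 9.1
eef_pos: [603.6, -130.1, 175.9]
eef_rot: [-3.141, -0.0, 2.041]
wrist_force: [0.1, -0.8, -0.7]
finger_gap: 56.5
finger_force: 0.0
```

```bash
python3 -c "
from h import *
f,W=tilt(); save('s4.png',f[120:280,220:420],3.5)
P=W[150:210,280:330].reshape(-1,3); q=P[(P[:,2]>190)&(P[:,2]<225)&(np.hypot(P[:,0]-604,P[:,1]+130)<25)]
print(len(q),q.min(0),q.max(0),np.median(q,0))"
```

```text
[ 603.64257064 -130.11232034  175.90033576] [0.83223572 0.60328055 0.34285659] [-0.00478735 -0.1018055   0.0446068 ] 56.429156190920395 [-2.71584952e-01  4.73942278e-01  1.35102708e+00 -4.18958712e-05
  1.31670199e+00 -7.41767578e-01]
slopes x5 y5 x50 y50 x95 y95 [ 0.005 -0.002 -0.008  0.004 -0.001  0.054] [ 594.2 -145.5  615.  -136.   627.1 -104.9]
204 [ 584.35370673 -139.86285987  190.30195826] [ 620.17660674 -106.31071474  216.74575605] [ 608.9588122  -127.18135005  210.90800242]
```

View pics/s4.png

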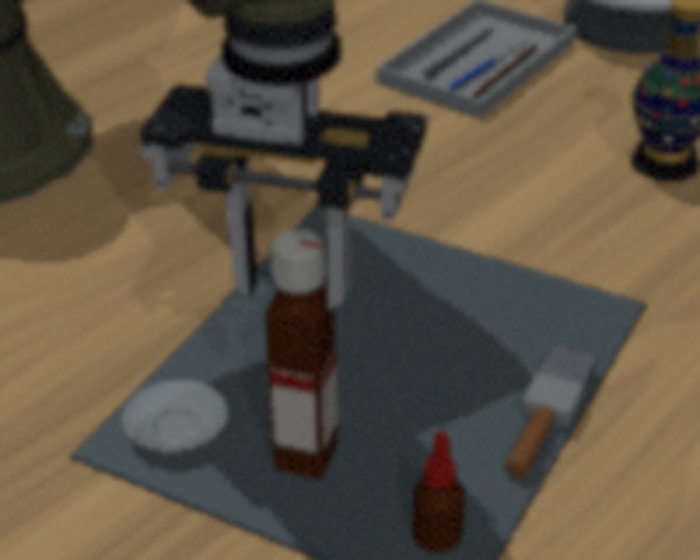

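```bash
python3 - <<'E'
from h import *
for n in("scene","top"):
    f,W=cap(n); m=(f.min(2)>90)&((f.max(2).astype(int)-f.min(2))<60)&(W[...,2]>(203 if n=="scene" else 195))&(W[...,2]<222)&(np.hypot(W[...,0]-604,W[...,1]+130)<28)
    P=W[m]; print(n,len(P), P.min(0),P.max(0)) 
    if len(P)>5: print(cv2.minEnclosingCircle(P[:,:2].astype(np.float32)),P.mean(0))
E
```

```text
scene 106 [ 586.44664364 -138.52724229  203.23636874] [ 621.34607148 -106.81636323  216.0926348 ]
((603.9259643554688, -121.49501037597656), 17.900426864624023) [ 605.41170224 -126.894519    211.64545242]
top 23 [ 584.69423443 -117.09077965  208.31409937] [ 604.39507844 -105.97938663  217.10008881]
((594.544677734375, -111.65089416503906), 11.252805709838867) [ 593.54093977 -110.58995321  213.3138939 ]
```

The bottle stands free, with the cap at crop (300,255). A circle fit puts the cap centre about 8 mm off the tool along +u, because the cap slipped in the light grip. I'll recentre, go 10 mm higher to clear the shoulder, and grip firmly.

Emit:
servo_tool:
  motion:
    - [[-0.004, 0.007, 0.01, 0, 0, 0, 0.4], [-0.0075, 0.0145, 0.02, 0, 0, 0, 0.4], [-0.0075, 0.0145, 0.02, 0, 0, 0, 0.5], [-0.0075, 0.0145, 0.02, 0, 0, 0, 0.56], [-0.0075, 0.0145, 0.02, 0, 0, 0, 0.6], [-0.0075, 0.0145, 0.02, 0, 0, 0, 0.7], [-0.0075, 0.0145, 0.02, 0, 0, 0, 1], [-0.0075, 0.0145, 0.02, 0, 0, 0, 1]]
  newtons: 10

```text
clock: 10.05
eef_pos: [599.9, -122.9, 185.9]
eef_rot: [-3.142, -0.0, 2.041]
wrist_force: [0.1, 0.4, -0.1]
finger_gap: 35.7
finger_force: 10.0
```

Emit:
servo_tool:
  motion:
    - [[0, 0, 0, 0, 0, 0, 1], [0, 0, 0, 0, 0, 0, 1], [0, 0, 0, 0, 0, 0, 1]]
  newtons: 45

```text
clock: 10.35
eef_pos: [599.9, -122.9, 185.9]
eef_rot: [-3.142, -0.0, 2.041]
wrist_force: [0.3, -0.4, -1.1]
finger_gap: 35.4
finger_force: 45.0
```

```bash
python3 -c "
from h import *
tilt()"
```

```text
[ 599.86246315 -122.87532727  185.86102181] [-0.84271373  0.2439295  -1.01598965] [ 0.07434662 -0.2347269   0.01356101] 34.93827120994334 [-2.61857538e-01  4.54519290e-01  1.35565640e+00  1.11088388e-05
  1.33162398e+00 -7.31975657e-01]
slopes x5 y5 x50 y50 x95 y95 [-0.011 -0.004 -0.004  0.003 -0.009  0.023] [ 594.1 -145.7  614.7 -136.2  626.  -105.5]
```

Upright and firmly gripped. Next I press down.

Emit:
servo_tool:
  motion:
    - [[0, 0, -0.003, 0, 0, 0, 1], [0, 0, -0.006, 0, 0, 0, 1], [0, 0, -0.009, 0, 0, 0, 1], [0, 0, -0.011, 0, 0, 0, 1], [0, 0, -0.012, 0, 0, 0, 1], [0, 0, -0.012, 0, 0, 0, 1]]

```text
clock: 11.0
eef_pos: [600.5, -122.9, 181.3]
eef_rot: [3.14, 0.002, 2.041]
wrist_force: [1.1, 1.3, 10.1]
finger_gap: 35.2
finger_force: 45.0
```

Emit:
servo_tool:
  motion:
    - [[0, 0, -0.002, 0, 0, 0, 1], [0, 0, -0.004, 0, 0, 0, 1], [0, 0, -0.005, 0, 0, 0, 1], [0, 0, -0.005, 0, 0, 0, 1]]

```text
clock: 11.4
eef_pos: [601.0, -123.0, 180.1]
eef_rot: [3.138, 0.003, 2.041]
wrist_force: [-0.2, 1.8, 16.9]
finger_gap: 35.1
finger_force: 45.0
```

Emit:
servo_tool:
  motion:
    - [[0, 0, 0, 0, 0, 0.03, 1], [0, 0, 0, 0, 0, 0.06, 1], [0, 0, 0, 0, 0, 0.09, 1], [0, 0, 0, 0, 0, 0.12, 1], [0, 0, 0, 0, 0, 0.15, 1], [0, 0, 0, 0, 0, 0.18, 1], [0, 0, 0, 0, 0, 0.21, 1], [0, 0, 0, 0, 0, 0.24, 1], [0, 0, 0, 0, 0, 0.27, 1], [0, 0, 0, 0, 0, 0.3, 1]]

```text
clock: 12.4
eef_pos: [601.3, -122.7, 180.2]
eef_rot: [3.141, 0.006, 2.987]
wrist_force: [0.2, 3.5, 18.1]
finger_gap: 35.3
finger_force: 45.0
```

```bash
python3 -c "
from h import *
f,W=tilt(); save('s5.png',f[120:280,220:420],3.5)"
```

```text
[ 601.29698002 -122.70740561  180.2623424 ] [ 1.01372723  2.49104257 18.10545518] [ 0.82535807 -0.38252609  0.00449968] 34.933953117330255 [-2.61384280e-01  4.58459374e-01  1.36318794e+00  9.41886353e-04
  1.31438705e+00 -1.68449477e+00]
slopes x5 y5 x50 y50 x95 y95 [-0.004 -0.018 -0.007 -0.002 -0.01   0.015] [ 593.8 -146.1  614.6 -136.8  625.9 -104. ]
```

View pics/s5.png

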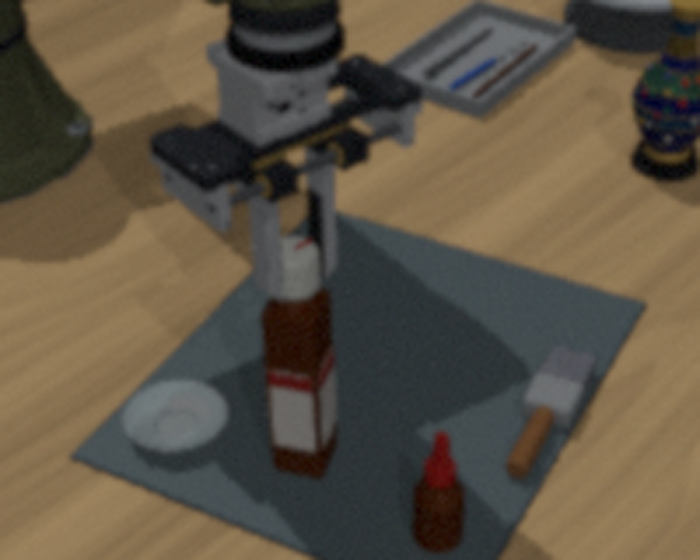

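The bottle (crop 265–335, 240–470) hasn't turned. The red ridge at (307,243) has swung round with the cap, and the moment about z is about zero, so the cap is past its lock. I'll turn 0.38 rad more and then raise the tool to ease off the press.

Emit:
servo_tool:
  motion:
    - [[0, 0, 0, 0, 0, 0.03, 1], [0, 0, 0, 0, 0, 0.06, 1], [0, 0, 0, 0, 0, 0.09, 1], [0, 0, 0, 0, 0, 0.12, 1], [0, 0, 0, 0, 0, 0.12, 1], [0, 0, 0.004, 0, 0, 0.12, 1], [0, 0, 0.008, 0, 0, 0.12, 1], [0, 0, 0.012, 0, 0, 0.12, 1], [0, 0, 0.015, 0, 0, 0.12, 1], [0, 0, 0.015, 0, 0, 0.12, 1]]

```text
clock: 13.45
eef_pos: [600.2, -122.7, 185.6]
eef_rot: [-3.141, 0.001, -2.923]
wrist_force: [-0.3, 2.2, 5.2]
finger_gap: 35.2
finger_force: 45.0
```

Emit:
servo_tool:
  motion:
    - [[0, 0, 0.002, 0, 0, 0, 1], [0, 0, 0.002, 0, 0, 0, 1], [0, 0, 0.002, 0, 0, 0, 0.55], [0, 0, 0.002, 0, 0, 0, 0.5], [0, 0, 0.002, 0, 0, 0, 0.4], [0, 0, 0.002, 0, 0, 0, 0.2], [0, 0, 0.002, 0, 0, 0, 0.1], [0, 0, 0.002, 0, 0, 0, 0.1], [0, 0, 0.002, 0, 0, 0, 0.1]]
  newtons: 5

```text
clock: 14.35
eef_pos: [599.9, -122.9, 186.0]
eef_rot: [-3.142, 0.0, -2.923]
wrist_force: [0.1, 1.2, 0.1]
finger_gap: 82.8
finger_force: 0.0
```

Emit:
servo_tool:
  motion:
    - [[0, 0, 0.04, 0, 0, 0, 0.1], [0, 0, 0.1, 0, 0, 0, 0.1], [0, 0, 0.16, 0, 0, 0, 0.1], [0, 0, 0.22, 0, 0, 0, 0.1], [0, 0, 0.28, 0, 0, 0, 0.1], [0, 0, 0.28, 0, 0, 0, 0.1], [0, 0, 0.28, 0, 0, 0, 0.1]]

```text
clock: 15.05
eef_pos: [599.9, -122.8, 325.8]
eef_rot: [-3.141, 0.0, -2.923]
wrist_force: [0.4, 0.6, -0.8]
finger_gap: 84.4
finger_force: 0.0
```

```bash
python3 -c "
from h import *
f,W=tilt(); a=cv2.resize(f[130:280,230:350],None,fx=4,fy=4)
save('s6.png',a)
P=W[165:215,285:330].reshape(-1,3); q=P[(P[:,2]>204)&(P[:,2]<225)&(np.hypot(P[:,0]-603,P[:,1]+122)<22)]
print(len(q),np.median(q,0))"
```

```text
[ 599.7255867  -122.84824718  324.89283815] [ 0.13692482  0.57120054 -0.07871108] [ 0.01269597 -0.18045819  0.0200415 ] 84.63391368228808 [-2.61858969e-01  3.92908706e-01  1.12580489e+00 -2.02835806e-05
  1.62419135e+00 -2.05149312e+00]
slopes x5 y5 x50 y50 x95 y95 [-0.001  0.005 -0.013  0.005 -0.     0.007] [ 592.8 -147.5  614.2 -138.5  625.4 -107.8]
142 [ 604.58944224 -125.85254404  213.55332658]
```

View pics/s6.png

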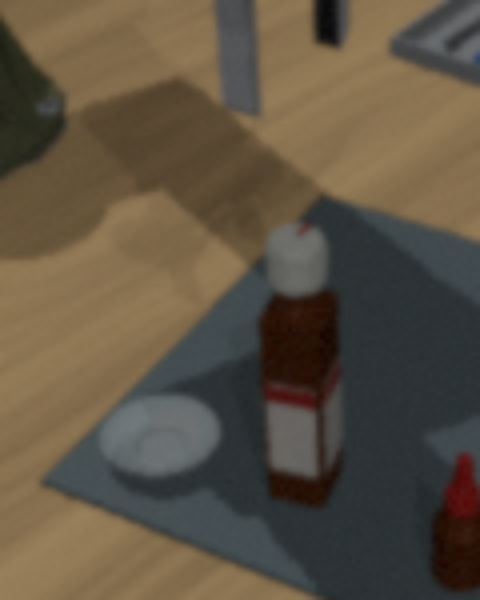

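The picture shows the bottle upright (265–340, 225–500). The cap is up, its top measured at about z 213, and the red ridge (303,230) has turned counterclockwise. The gripper is clear, so I'm handing in.

```bash
python3 -c "
from cell import manip
print(manip.sign_off())"
```

```text
the job is handed in; nothing more can be done
None
```

I handed the job in at about 15 s: the bottle stands upright on the mat with its cap turned about 1.3 rad counterclockwise past the lock and sprung back up; I saw no bystander shift in the pictures, and the hand-in gave no verdict.

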